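# Push the rusk tin through the loaf bin's flap

### The arm

A 6-joint arm with a two-finger parallel gripper is mounted at the origin on the work surface. World frame = base frame: x ahead of the robot, y to its left, z up, the work surface at z = 0. Lengths are in m, angles in degrees, forces in N, time in s.
With the tool pointing down it reaches from about 0.25 to 0.775 m from the base axis. Payload 4 kg.
Tool frame: the origin (TCP) lies at the very end of the fingers, on their centre line; the grasp point (between the pads) lies 19 mm behind it (pinch_z is the x of the grasp point in the tool frame, in m); x points along the fingers, y is the direction in which the jaws open and shut, and the axes are right-handed (so a half turn about x gives the same grasp; the last joint's range is limited). The gripper opens to 94 mm and grips with 3 to 60 N. Pads are 16 mm wide; open, the fingers measure 119 mm over their backs; the gripper's body (75 mm by 177 mm) begins 78 mm behind the grasp point.
Start: joints at [-5.907, 4.996, 78.535, -0, 96.463, -5.907], TCP at [0.55, -0, 0.206] pointing down, gripper open.
Joint ranges: [-177.83, 177.83], [-43.37, 116.18], [15.69, 146.23], [-61.86, 241.86], [9.47, 152.12], [-147.06, 147.06]. Speed limits (degrees/s): [159.86, 159.86, 180, 180, 180, 180].

### API

Orientations are given as a 3x3 rotation matrix whose columns are the frame's x, y, z axes.
In Python, from plant import * gives the robot as it stands.
- The arm moves only by the tool servo_tool, never from a script. Its argument "motion" is a list of rows, each a list of 6 numbers: the shift along the world's x, y, z in mm, then the turn, a rotation vector about the world's x, y, z in degrees. A call has 1 to 20 rows; each row is the pose to reach, as a shift and turn from the pose commanded when the call began; what a row does not reach only later rows make up. A row lasts 1/10 s, in which the tool goes at most 50 mm and 8.59 degrees, less where a joint would pass 70% of its speed; a pose out of reach is approached as far as the arm can. A call with a gripper value outside its range is refused whole. "gripper" is the closure in counts, from 0 (fully open) to 255 (shut), set as the call begins (left out, the last holds). The fingers move at their own pace and stop on an object; "newtons" is the grip in N (left out, the last holds). Time passes only in rows, so rows that repeat a pose let the fingers close. It gives the time, the measured TCP pose, the force and the opening at its end, in the units of the state.
- get_state(): the state, without advancing time (a new reading comes with each control period).
- snapshot(name): name is "scene" or "side" or "wrist"; returns a dict with "pixels" (384x512x3 uint8, blue, green, red), "range_z" (384x512 float32, m along the optical axis (not along the pixel's ray), 0 where there is no reading), "fx", "fy", "cx", "cy" (pixels), "position" and "orientation" of the camera in the world. Camera axes: x right, y down, z forward; pixel columns grow to the right and rows downward; lengths in m; the calibration is good to about 2 mm. The wrist camera is an equidistant fisheye: a pixel r from the principal point sees the ray r / f radians off the axis. A picture is of the moment at which its call begins.
- job_done(): hands the job in, once; it reports no verdict.
The state is a dict: "t": time; "joint_positions": joint angles; "joint_velocities": joint speeds; "joint_efforts": joint torques, N m; "ee_pos": TCP position; "eef_rot": TCP orientation; "force": force on the tool from outside, world axes, zero at the start; "wrist_torque": the same for the moment, N m; "finger_gap": finger opening in m.
Only numpy, scipy, OpenCV 4.12 (cv2) and the standard library are available. Lean on these libraries where they do the work, as an engineer would, in place of code of your own. Each camera call takes 0.05 s, during which the arm holds its last target.

### The job

Take up the T-headed wooden push stick and, with its head, push the small rusk tin along the tray through the sprung flap of the loaf bin until you feel it press into the sprung back rest inside, firmly but gently. Then draw the stick out so that the flap swings shut behind the tin, and lay the stick flat on the counter, clear of the bin. Keep the gripper itself off the tin and the bin, and leave the other things where they stand.

Things in the scene. Friction and masses are not known exactly. Their poses are not given: they have to be found in the camera images.
- bin: cream loaf bin, fixed, 260 wide, 240 deep, 158 high; origin on the counter, mid-doorway, in the closed flap's plane; +x points straight into the bin (push direction), z up. Doorway 108 wide, from the floor (4 above the counter) to 74 up. The floor runs out in front as an open-ended tray to x = -125, with side rims (inner faces y = +-54, 12 high). Sizes in mm.
- doorway (a point): mid-doorway at floor height, axes as the bin's. Hidden inside stands a sprung back rest, 90 wide; its free face is set anew each time 145 to 185 behind the doorway (tin's near face then 75 to 115 inside), to be found by feel. It yields 1 mm per 1.5 N for 14, then is solid. Home: over 6 N on it (best 8 to 10; over 17 is too rough). Let go, it returns the tin a few mm: harmless. Sizes in mm.
- flap (a joint): slick cream flap, 104 wide, 66.5 high, hinged along the doorway's top, sprung shut; 0 = hanging closed, grows to 1.45 rad as its lower edge swings inward (never outward). Moved slowly, adds up to 5 N to the push (1 to 3 N for sliding the tin) until the tin's near face is 62 inside, then drops on to the stick, pressing it down with 1 to 3 N until it is drawn out. Sizes in mm.
- tin_centre (a point): closed steel rusk tin, 70 long (about along the push direction), 68 wide, 45 high, about 200 g, standing on the tray in front of the flap. Point: its centre, half-way up. Sizes in mm.
- stick_centre (a point): T-headed wooden push stick lying flat, 340 long, 70 g. Point: mid-length, half-way up (8 above its underside); x points along it to the head, z up. Handle: 16 x 16 bar, full length; head: cross bar 50 wide (y), 18 long, 11 high, undersides level, flat pushing face at x = 170. Held 10 to 30 behind the middle it reaches the farthest rest with the gripper clear of the bin. Sizes in mm.
- stick_head (a point): centre of the push stick's flat pushing face, half-way up (8 above the stick's underside), axes as the stick's. Sizes in mm.
- mug: green mug, 80 across, 90 high, bystander; origin under its centre. Sizes in mm.
- toothpicks: white push dispenser of toothpicks, 52 across, 82 high, bystander; origin under its centre. Sizes in mm.
- tin_lid: round steel tin lid lying flat, 84 across, 12 high, bystander; origin under its centre. Sizes in mm.
- spoon: round-headed wooden spoon, 240 long, bystander; origin under its middle, lying along its x. Sizes in mm.
- jar: closed jar, 72 across, 85 high, bystander; origin under its centre. Sizes in mm.
- salt: white ceramic salt cellar, a plain cylinder 40 across, 75 high, bystander; origin under its centre. Sizes in mm.
There are look-alikes about, which are no part of the job. Leave any orange or purple look-alike of the part that bears tin_centre alone.

How it is judged (in metres and radians):
On the way, in this order (a step that is already met when the one before it is completed fails the run):
1. the tin, pushed by the stick, holds the flap open (value of joint flap above 0.4 rad and x of tin_centre in the frame of bin above 0 m and contact force between stick and tin above 0.3 N), for 0.1 s.
2. the tin is home: past the flap, and the stick presses it on to the sprung rest with more than about 6 N (x of tin_centre in the frame of bin above 0.098 m and contact force between tin and bin above 6.5 N and contact force between stick and tin above 4 N), for 0.1 s.
At the end, for the whole second after the job is handed in: The tin stands upright (within 0.1 rad) inside the bin, its centre at least 98 mm behind the doorway; the flap hangs shut (within 0.06 rad); the stick lies at rest, flat on the counter (its middle lower than 18 mm), not touching the bin (x of tin_centre in the frame of bin above 0.098 m and angle between tin_centre's own z axis and vertical below 0.1 rad and value of joint flap below 0.06 rad and height (world z) of stick_centre below 0.018 m and contact force between stick and bin below 0.05 N and linear speed of each of stick, tin below 0.02 m/s).
It fails at once if the tin is pressed on to the bin or its back rest with more than 20 N, its weight of 2 N included (contact force between tin and bin above 20 N).
It fails at once if the stick is pressed on to the bin with more than 25 N (contact force between stick and bin above 25 N).
It fails at once if the gripper or arm bumps the bin (over 4 N) (contact force between any of the arm, the fingers and bin above 4 N).
It fails at once if the gripper or arm touches the tin (over 1 N) (contact force between any of the arm, the fingers and tin above 1 N).
It fails at once if a bystander is shifted by more than 30 mm (distance of any of mug, toothpicks, tin_lid, spoon, jar, salt from where it was at the start of the episode above 0.03 m).
It also fails if it takes over 72 s, if anything falls off the work surface, if the arm or the gripper's body presses on something with over 40 N, if the wrist force passes 120 N, or if a joint passes its speed limit or range.

## Working session

There is one attempt and no reset: what is moved stays moved. The work goes in short steps, Python scripts to look and compute and a tool call to move; the robot and the scene stay as the last step left them, time stands still between calls to the robot, and variables do not carry over. Pictures are saved under pics/ and viewed, and the job is handed in when it is done.

Besides the shell and the picture viewer there is one more tool, called after ">>>" as name(argument=value, ...), one argument or row to a line, values as JSON. servo_tool: Moves the arm, as the interface text tells. Its arguments: {"type":"object","properties":{"motion":{"type":"array","items":{"type":"array","items":{"type":"number"}}},"gripper":{"type":"number"},"newtons":{"type":"number"}},"required":["motion"]}

```bash
ls; mkdir -p pics; cat > h.py <<'E'
from plant import *
import numpy as np, cv2
def cam(n):
    s=snapshot(n); return s
def world(s,u,v,z=None):
    # depth based point if z None else plane
    d=np.array([(u-s['cx'])/s['fx'],(v-s['cy'])/s['fy'],1.0])
    R=np.array(s['orientation']);p=np.array(s['position'])
    if z is None:
        return p+R@(d*s['range_z'][int(round(v)),int(round(u))])
    w=R@d
    return p+w*(z-p[2])/w[2]
def cloud(s):
    v,u=np.mgrid[0:384,0:512]
    d=np.stack([(u-s['cx'])/s['fx'],(v-s['cy'])/s['fy'],np.ones(u.shape)],-1)*s['range_z'][...,None]
    return d@np.array(s['orientation']).T+np.array(s['position'])
E
python3 - <<'E'
from h import *
for n in ('scene','side'):
    s=cam(n); cv2.imwrite(f'pics/{n}0.png',s['pixels']); np.savez(f'{n}0.npz',**s)
    print(n,s['position'],s['orientation'],s['fx'],s['cx'],s['cy'])
print(get_state())
E
```

```text
pics
scene [1.1484864  0.33377244 0.93816409] [[-0.36988747  0.74325536 -0.55745379]
 [ 0.92901478  0.30280744 -0.21269507]
 [ 0.01071441 -0.59655605 -0.8024999 ]] 433.68836793726587 258.15984597643217 194.9563480279973
side [ 0.42982307 -0.75850992  0.88112642] [[ 0.99270249 -0.09253699  0.07732189]
 [-0.11969926 -0.67839291  0.72488286]
 [-0.01462386 -0.72884839 -0.68451893]] 399.6994837270115 248.6072149347168 185.0213936106501
{'t': 0.1, 'joint_positions': array([-5.90657855e+00,  5.03451935e+00,  7.86118267e+01, -2.45472652e-04,
        9.64635972e+01, -5.90807128e+00]), 'joint_velocities': array([-0.02129376, -0.05598181, -0.14322054, -0.07401658, -0.01318934,
        0.06502425]), 'joint_efforts': array([ 2.25695316e-03, -3.41256917e+01, -3.03301656e+01,  7.19034858e-02,
        3.05556308e-02, -9.49158243e-05]), 'ee_pos': array([5.49526113e-01, 4.88227749e-05, 2.04462321e-01]), 'eef_rot': array([[-1.90912133e-03,  9.99998177e-01,  2.53902585e-05],
       [ 1.93230247e-04,  2.57592049e-05, -9.99999981e-01],
       [-9.99998159e-01, -1.90911638e-03, -1.93279072e-04]]), 'force': array([-0.83918257,  0.49357804,  0.01942448]), 'wrist_torque': array([-0.0128972 , -0.0174159 , -0.06620042]), 'finger_gap': 0.09384158142577403}
```

View pics/scene0.png

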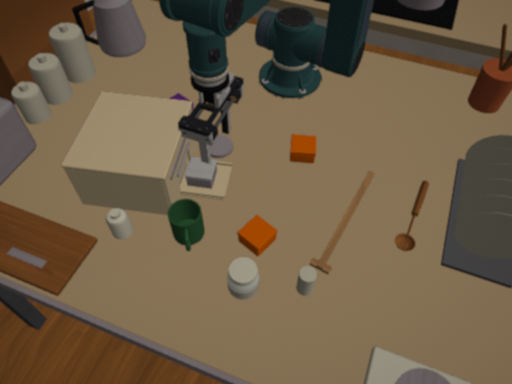

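View pics/side0.png

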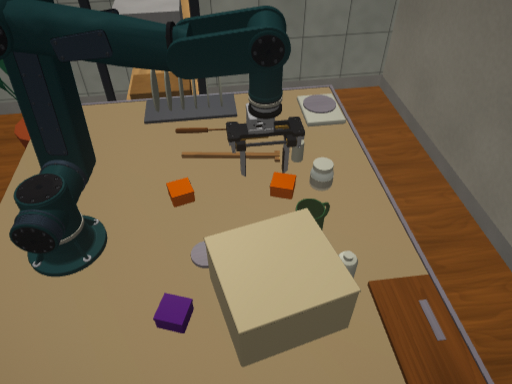

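The scene view shows the bin at about (130,145), the tray with the steel tin at (200,175), the stick from (370,175) to its head at (320,267), and orange and purple decoys. In the side view the stick runs from (182,155) to (280,155). The arm is near the tin, so I'll measure from the clouds.

```bash
python3 - <<'E'
from h import *
s=dict(np.load('scene0.npz')); P=cloud(s)
s2=dict(np.load('side0.npz')); P2=cloud(s2)
cv2.imwrite('pics/crop.png',cv2.resize(s['pixels'][80:290,60:390],None,fx=2.4,fy=2.4,interpolation=cv2.INTER_CUBIC))
for (u,v,n) in [(372,174,'tail'),(345,222,'mid'),(312,263,'headL'),(330,270,'headR'),(306,272,'salt'),(243,265,'jar'),(186,208,'mug'),(119,215,'tooth'),(220,147,'lid'),(405,242,'spoonhead'),(426,185,'spoonend'),(258,228,'or1'),(303,143,'or2'),(200,170,'tin')]:
    print(n,np.round(P[v,u],3))
# bin top
for nm,Q in(('scene',P),('side',P2)):
    m=(abs(Q[...,2]-.158)<.004)
    m&=(Q[...,1]<0.1)&(Q[...,0]>.3)&(Q[...,0]<1)
    n,l,st,c=cv2.connectedComponentsWithStats(m.astype(np.uint8))
    k=1+np.argmax(st[1:,4]); pts=Q[l==k]
    r=cv2.minAreaRect((pts[:,:2]*1000).astype(np.float32)); print(nm,st[k],r,cv2.boxPoints(r).round(0).tolist(),pts[:,2].mean())
E
```

```text
tail [0.324 0.354 0.017]
mid [0.506 0.325 0.019]
headL [0.644 0.282 0.011]
headR [0.643 0.327 0.006]
salt [0.705 0.28  0.074]
jar [0.747 0.148 0.088]
mug [ 0.64  -0.051  0.055]
tooth [ 0.732 -0.178  0.079]
lid [ 0.385 -0.079  0.01 ]
spoonhead [0.498 0.479 0.006]
spoonend [0.309 0.497 0.02 ]
or1 [0.622 0.134 0.047]
or2 [0.312 0.147 0.047]
tin [ 0.514 -0.075  0.051]
scene [  61   91  131   88 7164] ((541.8191528320312, -243.86135864257812), (272.2189025878906, 253.40463256835938), 13.110506057739258) [[381.0, -151.0], [438.0, -398.0], [703.0, -336.0], [646.0, -90.0]] 0.15969428442481745
side [  204   209   157   126 11847] ((543.75537109375, -246.61720275878906), (267.6486511230469, 254.51687622070312), 13.381163597106934) [[384.0, -154.0], [443.0, -401.0], [703.0, -339.0], [644.0, -92.0]] 0.15805283047188387
```

View pics/crop.png

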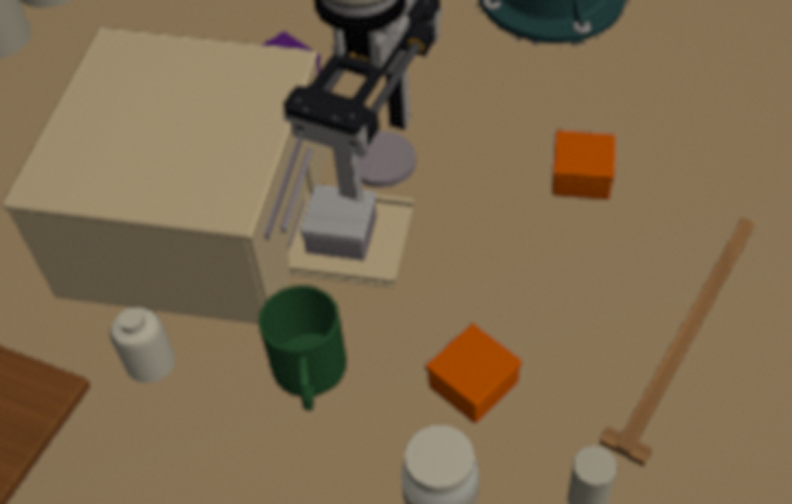

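```bash
python3 - <<'E'
from h import *
for nm,ext in (('scene',0),('side',0)):
    s=dict(np.load(nm+'0.npz')); P=cloud(s)
    hsv=cv2.cvtColor(s['pixels'],cv2.COLOR_BGR2HSV)
    X,Y,Z=P[...,0],P[...,1],P[...,2]
    roi=(X>.28)&(X<.70)&(Y>.24)&(Y<.42)&(Z<.035)
    bg=np.median(hsv[roi],0); print(nm,bg)
    m=roi&(hsv[...,1].astype(float)>bg[1]+25)
    n,l,st,c=cv2.connectedComponentsWithStats(m.astype(np.uint8))
    k=1+np.argmax(st[1:,4]); m=l==k
    v,u=np.nonzero(m)
    Q=np.array([world(s,a,b,.012) for a,b in zip(u,v)])[:,:2]*1000
    Qd=P[m][:,:2]*1000
    vx,vy,x0,y0=cv2.fitLine(Q.astype(np.float32),cv2.DIST_HUBER,0,.01,.01).ravel()
    t=(Q-[x0,y0])@[vx,vy]; w=(Q-[x0,y0])@[-vy,vx]
    print(st[k],'dir',np.degrees(np.arctan2(vy,vx)),'ends',t.min(),t.max(),x0,y0)
    for a in np.arange(t.min(),t.max(),20): 
        q=(t>=a)&(t<a+20); print(int(a),q.sum(),w[q].min().round(1),w[q].max().round(1),end=' | ')
    print()
    r=cv2.minAreaRect(Q.astype(np.float32)); print(r)
    h=t<t.max()-25
    vx,vy,x0,y0=cv2.fitLine(Q[h].astype(np.float32),cv2.DIST_HUBER,0,.01,.01).ravel()
    print('handle dir',np.degrees(np.arctan2(vy,vx)),x0,y0, 'at x=480,y=',y0+(480-x0)*vy/vx)
    t=(Q-[x0,y0])@[vx,vy]; print('ends',[x0+t.min()*vx,y0+t.min()*vy],[x0+t.max()*vx,y0+t.max()*vy],t.max()-t.min())
E
```

```text
scene [ 18.  96. 135.]
[310 171  64 102 787] dir -8.329687 ends -190.93684918315452 153.87216119986132 499.9349 322.83914
-190 30 -6.9 6.9 | -170 33 -7.5 7.5 | -150 32 -6.7 7.9 | -130 33 -7.2 7.2 | -110 35 -6.7 7.8 | -90 34 -7.2 7.2 | -70 40 -7.8 7.8 | -50 36 -7.8 7.1 | -30 41 -8.3 7.7 | -10 39 -8.0 7.1 | 9 44 -8.0 7.7 | 29 44 -8.3 7.9 | 49 45 -8.0 7.6 | 69 45 -8.0 7.2 | 89 47 -8.3 7.6 | 109 46 -7.6 7.4 | 129 125 -24.0 24.6 | 149 38 -23.4 23.6 | 
((481.177734375, 318.4822082519531), (48.23945236206055, 345.4231872558594), 84.29679870605469)
handle dir -8.377802 481.16556 325.58658 at x=480,y= 325.75824
ends [np.float64(311.03697107330777), np.float64(350.64163768803405)] [np.float64(652.1766969393192), np.float64(300.40154442108746)] 344.81934090108064
side [ 19. 100. 152.]
[182 152  58   6 336] dir -8.387163 ends -100.52624646009495 100.1513328386818 414.61862 331.1892
-100 34 -12.5 15.2 | -80 34 -12.3 15.4 | -60 35 -12.1 15.6 | -40 34 -12.0 15.7 | -20 33 -11.8 15.9 | 0 33 -11.6 16.1 | 19 33 -11.5 16.2 | 39 36 -11.3 16.4 | 59 31 -11.1 16.5 | 79 30 -11.0 16.7 | 99 3 -10.8 0.1 | 
((414.7419738769531, 333.30841064453125), (27.592042922973633, 200.464111328125), 82.07096862792969)
handle dir -9.2702 404.36652 333.8717 at x=480,y= 321.52664
ends [np.float64(315.34770383410887), np.float64(348.40155533998114)] [np.float64(513.7747552820566), np.float64(316.013844637046)] 201.05288067098354
```

>>> servo_tool(
  motion=[
    [-9,33,0,0,0,8.2],
    [-18,66,0,0,0,16.3],
    [-26,98,0,0,0,24.5],
    [-35,131,0,0,0,32.6],
    [-44,164,0,0,0,40.8],
    [-53,197,0,0,0,49],
    [-62,230,-20,0,0,57.1],
    [-70,262,-50,0,0,65.3],
    [-79,295,-80,0,0,73.4],
    [-88,328,-110,0,0,81.6],
    [-88,328,-130,0,0,81.6],
    [-88,328,-150,0,0,81.6],
    [-88,328,-150,0,0,81.6],
  ],
)

```text
t: 1.4
ee_pos: [0.4591, 0.3268, 0.0512]
eef_rot: [[-0.007, 0.145, 0.989], [-0.004, 0.989, -0.145], [-1.0, -0.005, -0.007]]
force: [-1.1, -0.3, -0.4]
finger_gap: 0.0939
```

```bash
python3 - <<'E'
from h import *
st=get_state(); print(st['t'],st['ee_pos'],st['eef_rot'].round(3),st['joint_positions'].round(1),st['force'])
for n in ('scene','side','wrist'):
    s=cam(n); cv2.imwrite(f'pics/{n}1.png',s['pixels']); np.savez(f'{n}1.npz',**s)
    if n!='wrist': cv2.imwrite(f'pics/{n}1c.png',cv2.resize(s['pixels'][100:260,60:260] if n=='scene' else s['pixels'][160:320,180:380],None,fx=3,fy=3,interpolation=cv2.INTER_CUBIC))
E
```

```text
1.4 [0.45909736 0.32681635 0.05123185] [[-0.007  0.145  0.989]
 [-0.004  0.989 -0.145]
 [-1.    -0.005 -0.007]] [ 29.7  11.7  88.9   0.   79.9 -52. ] [-1.10235381 -0.25112828 -0.40606659]
```

View pics/scene1.png

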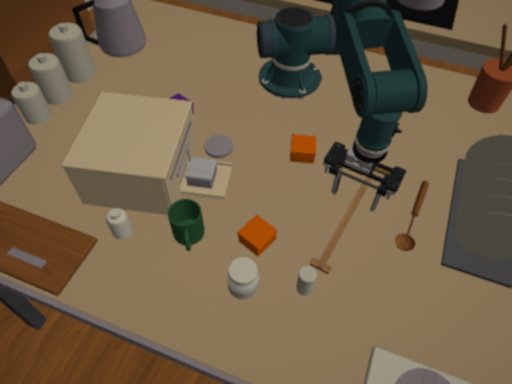

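View pics/scene1c.png

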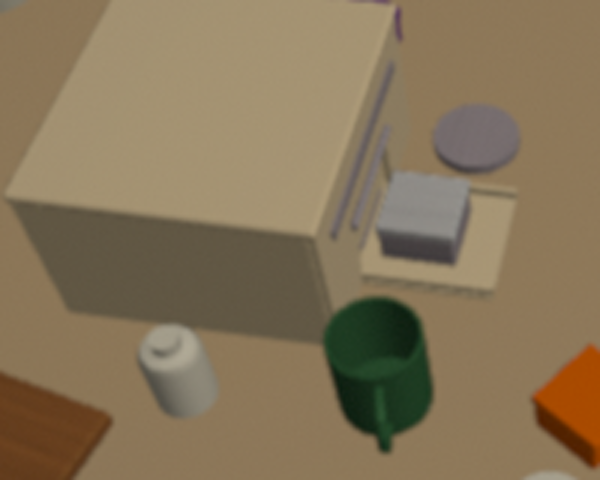

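View pics/wrist1.png

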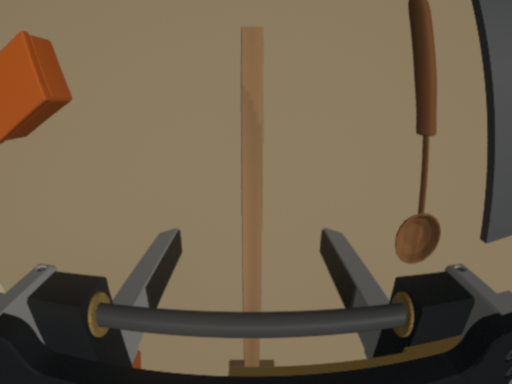

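The wrist view shows the stick centred between the fingers (stick at column 252, finger midpoint 250). In the scene view the tin (200,172) and tray are now unobstructed.

```bash
python3 - <<'E'
from h import *
st=get_state(); print(st['t'],st['ee_pos'],st['joint_velocities'].round(2))
a=np.radians(-76.75); ex=np.array([np.cos(a),np.sin(a)]); ey=np.array([-ex[1],ex[0]])
print('ex',ex,'ey',ey)
for nm in('scene','side'):
    s=dict(np.load(nm+'1.npz')); P=cloud(s); Z=P[...,2]
    m=(abs(Z-.158)<.006)&(P[...,1]<-.05)&(P[...,0]>.35)&(P[...,0]<.75)
    n,l,stt,c=cv2.connectedComponentsWithStats(m.astype(np.uint8)); k=1+np.argmax(stt[1:,4])
    v,u=np.nonzero(l==k); Q=np.array([world(s,x,y,.158) for x,y in zip(u,v)])[:,:2]*1000
    r=cv2.minAreaRect(Q.astype(np.float32)); print(nm,'top',r,cv2.boxPoints(r).round().tolist())
s=dict(np.load('scene1.npz'));P=cloud(s);Z=P[...,2]
m=(abs(Z-.049)<.006)&(P[...,1]<0.0)&(P[...,1]>-.16)&(P[...,0]>.42)&(P[...,0]<.60)
n,l,stt,c=cv2.connectedComponentsWithStats(m.astype(np.uint8)); k=1+np.argmax(stt[1:,4]);print(stt[k],c[k])
v,u=np.nonzero(l==k); Q=np.array([world(s,x,y,.049) for x,y in zip(u,v)])[:,:2]*1000
r=cv2.minAreaRect(Q.astype(np.float32)); print('tin',r,cv2.boxPoints(r).round().tolist(),P[l==k].mean(0))
# tray floor in bin-ish frame
hsv=cv2.cvtColor(s['pixels'],cv2.COLOR_BGR2HSV)
o=np.array([.515,-.128])
B=np.stack([(P[...,:2]-o)@ex,(P[...,:2]-o)@ey,Z],-1)
print(hsv[190,215],hsv[190,260],hsv[185,190],B[190,215])
for (u,v) in [(232,163),(224,196),(218,163),(181,192),(225,180)]:
    print(u,v,world(s,u,v,.004)[:2].round(4),((world(s,u,v,.004)[:2]-o)@np.c_[ex,ey]).round(4),hsv[v,u])
cv2.imwrite('pics/tin.png',cv2.resize(s['pixels'][145:215,165:245],None,fx=8,fy=8,interpolation=cv2.INTER_NEAREST))
E
```

```text
1.55 [0.46252306 0.32809518 0.05635438] [-0.16 -0.94 -1.01 -0.02 -0.15 -0.03]
ex [ 0.22920039 -0.97337926] ey [0.97337926 0.22920039]
scene top ((542.94921875, -243.3341064453125), (273.0930480957031, 252.97767639160156), 13.297493934631348) [[381.0, -152.0], [439.0, -398.0], [705.0, -335.0], [647.0, -89.0]]
side top ((543.5455322265625, -248.18701171875), (267.300537109375, 252.72579956054688), 13.312007904052734) [[384.0, -156.0], [443.0, -402.0], [703.0, -340.0], [645.0, -94.0]]
[185 156  32  25 581] [200.77108434 168.03786575]
tin ((504.7845764160156, -77.26518249511719), (74.859375, 72.62164306640625), 12.804595947265625) [[460.0, -50.0], [476.0, -121.0], [549.0, -104.0], [533.0, -34.0]] [ 0.50629833 -0.07653708  0.0505176 ]
[ 19  77 166] [ 18  94 141] [ 18  61 101] [-0.09459041  0.0366714   0.00539535]
232 163 [ 0.4226 -0.0244] [-0.1221 -0.0662] [ 18  88 147]
224 196 [0.5373 0.0028] [-0.1222  0.0517] [ 19  83 142]
218 163 [ 0.4376 -0.0611] [-0.0829 -0.06  ] [ 19  78 121]
181 192 [ 0.5687 -0.1098] [-0.0054  0.0565] [ 20  79 116]
225 180 [ 0.4864 -0.0173] [-0.1143 -0.0025] [ 19  77 168]
```

View pics/tin.png

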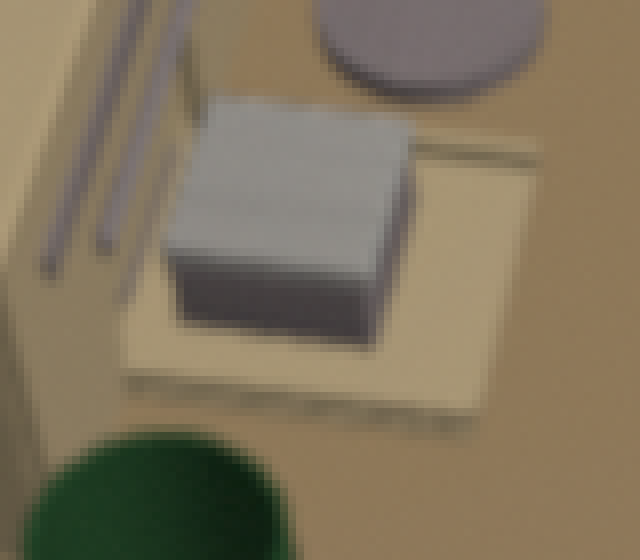

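>>> servo_tool(
  motion=[
    [0,0,-20,0,0,0],
    [0,0,-38,0,0,0],
    [0,0,-48,0,0,0],
    [0,0,-53,0,0,0],
    [0,0,-53,0,0,0],
    [0,0,-53,0,0,0],
    [0,0,-53,0,0,0],
  ],
)

```text
t: 2.25
ee_pos: [0.4628, 0.3284, 0.0037]
eef_rot: [[0.002, 0.146, 0.989], [0.001, 0.989, -0.146], [-1.0, 0.001, 0.002]]
force: [1.0, -0.4, 0.5]
finger_gap: 0.0939
```

>>> servo_tool(
  motion=[
    [0,0,0,0,0,0],
    [0,0,0,0,0,0],
    [0,0,0,0,0,0],
    [0,0,0,0,0,0],
    [0,0,0,0,0,0],
    [0,0,0,0,0,0],
    [0,0,0,0,0,0],
    [0,0,0,0,0,0],
    [0,0,0,0,0,0],
    [0,0,0,0,0,0],
    [0,0,0,0,0,0],
    [0,0,0,0,0,0],
  ],
  gripper=255,
  newtons=55,
)

```text
t: 3.45
ee_pos: [0.462, 0.328, 0.0025]
eef_rot: [[0.0, 0.146, 0.989], [0.0, 0.989, -0.146], [-1.0, 0.0, 0.0]]
force: [-0.3, -0.5, 0.5]
finger_gap: 0.0156
```

>>> servo_tool(
  motion=[
    [0,0,20,0,0,0],
    [0,0,50,0,0,0],
    [0,0,85,0,0,0],
    [0,0,115,0,0,0],
    [0,0,130,0,0,0],
    [-2,-16,130,0,0,-6.8],
    [-3,-31,130,0,0,-13.7],
    [-5,-47,130,0,0,-20.5],
    [-7,-63,130,0,0,-27.3],
    [-8,-78,130,0,0,-34.2],
    [-10,-94,130,0,0,-41],
    [-12,-110,130,0,0,-47.8],
    [-14,-126,130,0,0,-54.7],
    [-15,-141,130,0,0,-61.5],
    [-17,-157,130,0,0,-68.4],
    [-17,-157,110,0,0,-68.4],
    [-17,-157,110,0,0,-68.4],
    [-17,-157,110,0,0,-68.4],
  ],
)

```text
t: 5.25
ee_pos: [0.4443, 0.1709, 0.1116]
eef_rot: [[-0.002, 0.974, 0.229], [-0.0, 0.229, -0.974], [-1.0, -0.002, -0.0]]
force: [-0.2, 0.7, -0.2]
finger_gap: 0.0153
```

```bash
python3 - <<'E'
from h import *
st=get_state(); print(st['t'],st['ee_pos'],st['eef_rot'].round(3),st['finger_gap'],st['force'])
for n in ('scene','side','wrist'):
    s=cam(n); cv2.imwrite(f'pics/{n}2.png',s['pixels']); np.savez(f'{n}2.npz',**s)
a,b,c=[cv2.imread(f'pics/{n}2.png') for n in('scene','side','wrist')]
cv2.imwrite('pics/all2.png',cv2.resize(np.hstack([a,b]),(800,300)))
E
```

```text
5.25 [0.44426523 0.17086631 0.11159291] [[-0.002  0.974  0.229]
 [-0.     0.229 -0.974]
 [-1.    -0.002 -0.   ]] 0.015312469998039268 [-0.2220433   0.67390269 -0.21686886]
```

View pics/scene2.png

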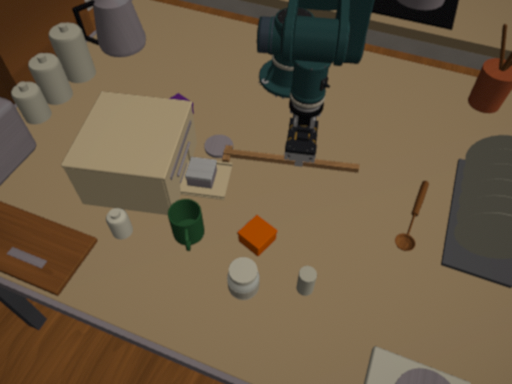

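View pics/side2.png

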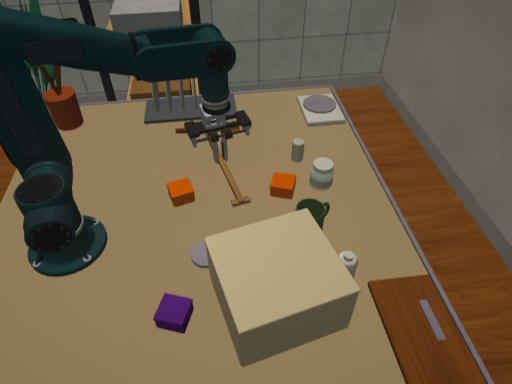

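The stick is held level-looking, with its head at (227,154) in the scene view, pointing at the bin. I'll check the head height and heading before lowering.

```bash
cat >> h.py <<'E'
a_=np.radians(-76.7); EX=np.array([np.cos(a_),np.sin(a_)]); EY=np.array([-EX[1],EX[0]]); O=np.array([.5157,-.131])
def stick(s,zc,tol=.03):
    P=cloud(s); hsv=cv2.cvtColor(s['pixels'],cv2.COLOR_BGR2HSV)
    B=np.stack([(P[...,:2]-O)@EX,(P[...,:2]-O)@EY,P[...,2]],-1)
    m=(abs(B[...,2]-zc)<tol)&(abs(B[...,1])<.06)&(B[...,0]>-.50)&(B[...,0]<-.05)&(hsv[...,1]>105)&(hsv[...,2]>50)&(hsv[...,2]<220)
    n,l,st,c=cv2.connectedComponentsWithStats(m.astype(np.uint8))
    m=np.isin(l,[k for k in range(1,n) if st[k,4]>25])
    return B[m],m
E
python3 - <<'E'
from h import *
for nm in('scene','side'):
    s=dict(np.load(nm+'2.npz')); B,m=stick(s,.123); B=B*1000
    print(nm,len(B))
    for a in range(-480,-90,25):
        q=B[(B[:,0]>=a)&(B[:,0]<a+25)]
        if len(q)>3: print(a,len(q),q[:,1].min().round(),q[:,1].max().round(),'ymean',q[:,1].mean().round(1),'z',np.median(q[:,2]).round(1),q[:,0].max().round())
E
```

```text
scene 1046
-480 15 -7.0 7.0 ymean 1.2 z 125.8 -455.0
-455 91 -10.0 8.0 ymean 1.6 z 126.0 -430.0
-430 90 -12.0 9.0 ymean 1.1 z 125.1 -405.0
-405 89 -10.0 9.0 ymean 1.6 z 125.7 -380.0
-380 90 -12.0 8.0 ymean 1.0 z 125.0 -355.0
-355 46 -8.0 8.0 ymean 4.4 z 121.4 -330.0
-330 11 4.0 9.0 ymean 5.7 z 118.9 -322.0
-305 27 3.0 7.0 ymean 5.3 z 117.8 -280.0
-280 74 -12.0 9.0 ymean 1.7 z 124.7 -255.0
-255 87 -13.0 8.0 ymean 1.2 z 125.3 -230.0
-230 86 -10.0 8.0 ymean 1.3 z 125.4 -205.0
-205 84 -12.0 9.0 ymean 1.2 z 125.4 -181.0
-180 83 -10.0 8.0 ymean 1.1 z 125.3 -155.0
-155 118 -22.0 22.0 ymean 3.1 z 123.6 -130.0
-130 55 -22.0 26.0 ymean 5.7 z 121.9 -120.0
side 456
-355 10 0.0 7.0 ymean 4.6 z 125.5 -331.0
-330 22 -3.0 8.0 ymean 3.4 z 125.5 -305.0
-305 34 -8.0 8.0 ymean -1.5 z 125.7 -280.0
-280 38 -8.0 7.0 ymean -1.9 z 125.5 -255.0
-255 38 -9.0 7.0 ymean -1.4 z 125.4 -231.0
-230 42 -9.0 7.0 ymean -2.2 z 124.7 -206.0
-205 44 -9.0 7.0 ymean -1.9 z 125.1 -180.0
-180 44 -9.0 7.0 ymean -1.6 z 124.8 -155.0
-155 65 -25.0 25.0 ymean -1.4 z 123.8 -130.0
-130 119 -25.0 25.0 ymean -0.6 z 120.2 -115.0
```

>>> servo_tool(
  motion=[
    [0,0,-30,0,0,0],
    [0,0,-60,0,0,0],
    [0,0,-85,0,0,0],
    [0,0,-100,0,0,0],
    [0,0,-100,0,0,0],
    [0,0,-100,0,0,0],
    [0,0,-100,0,0,0],
  ],
)

```text
t: 6.1
ee_pos: [0.4464, 0.1715, 0.0142]
eef_rot: [[0.003, 0.974, 0.229], [0.001, 0.229, -0.974], [-1.0, 0.003, -0.0]]
force: [0.3, -0.4, -1.1]
finger_gap: 0.0156
```

>>> servo_tool(
  motion=[
    [0.9,-3.9,0,0,0,0],
    [1.8,-7.8,0,0,0,0],
    [2.8,-11.7,0,0,0,0],
    [3.7,-15.6,0,0,0,0],
    [4.6,-19.5,0,0,0,0],
    [5.1,-21.4,0,0,0,0],
    [5.5,-23.4,0,0,0,0],
    [6,-25.3,0,0,0,0],
    [6.4,-27.2,0,0,0,0],
    [6.9,-29.2,0,0,0,0],
    [7.4,-31.1,0,0,0,0],
    [7.8,-33.1,0,0,0,0],
    [8.3,-35,0,0,0,0],
    [8.7,-37,0,0,0,0],
    [9.2,-38.9,0,0,0,0],
  ],
)

```text
t: 7.6
ee_pos: [0.4542, 0.132, 0.0125]
eef_rot: [[0.0, 0.974, 0.228], [0.0, 0.228, -0.974], [-1.0, 0.0, -0.0]]
force: [-0.7, 1.2, -1.4]
finger_gap: 0.0155
```

```bash
python3 - <<'E'
from h import *
st=get_state(); print(st['t'],st['ee_pos'],st['finger_gap'],st['force'])
s=cam('scene'); cv2.imwrite('pics/s3.png',cv2.resize(s['pixels'][90:240,130:330],None,fx=4,fy=4,interpolation=cv2.INTER_CUBIC)); 
B,m=stick(s,.02,.02);B=B*1000
for a in range(-300,-50,25):
        q=B[(B[:,0]>=a)&(B[:,0]<a+25)]
        if len(q)>3: print(a,len(q),'ymean',q[:,1].mean().round(1),'z',np.median(q[:,2]).round(1),q[:,0].max().round())
E
```

```text
7.6 [0.45422207 0.1319944  0.0124936 ] 0.015472146546772467 [-0.72371026  1.20631163 -1.43094339]
-250 8 ymean 3.5 z 24.3 -225.0
-225 78 ymean 1.3 z 26.8 -200.0
-200 79 ymean 1.7 z 26.6 -175.0
-175 73 ymean 1.5 z 26.6 -150.0
-150 77 ymean 0.7 z 25.8 -125.0
-125 66 ymean 1.9 z 26.2 -101.0
-100 103 ymean 4.2 z 24.0 -80.0
```

View pics/s3.png

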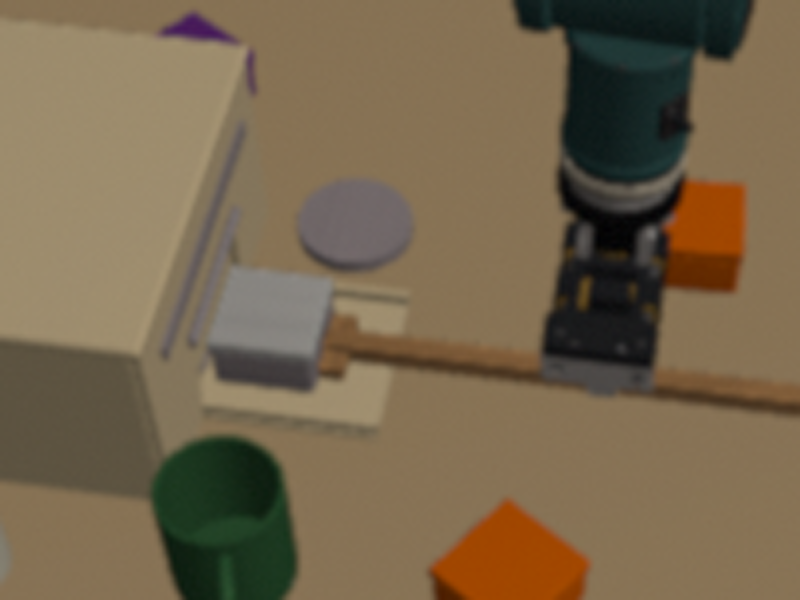

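The head is flat on the tin, with about 1.2 N of push. I'll go on slowly into the flap.

>>> servo_tool(
  motion=[
    [0.5,-2,0,0,0,0],
    [0.9,-3.9,0,0,0,0],
    [1.4,-5.8,0,0,0,0],
    [1.8,-7.8,0,0,0,0],
    [2.3,-9.7,0,0,0,0],
    [2.8,-11.7,0,0,0,0],
    [3.2,-13.6,0,0,0,0],
    [3.7,-15.6,0,0,0,0],
    [4.1,-17.5,0,0,0,0],
    [4.6,-19.5,0,0,0,0],
    [5.1,-21.4,0,0,0,0],
    [5.5,-23.4,0,0,0,0],
    [6,-25.3,0,0,0,0],
    [6.4,-27.2,0,0,0,0],
    [6.9,-29.2,0,0,0,0],
    [7.4,-31.1,0,0,0,0],
    [7.8,-33.1,0,0,0,0],
    [8.3,-35,0,0,0,0],
    [8.7,-37,0,0,0,0],
    [9.2,-38.9,0,0,0,0],
  ],
)

```text
t: 9.65
ee_pos: [0.4634, 0.0931, 0.0125]
eef_rot: [[-0.0, 0.974, 0.228], [0.0, 0.228, -0.974], [-1.0, -0.0, -0.0]]
force: [-1.6, 4.8, -0.5]
finger_gap: 0.0151
```

```bash
python3 - <<'E'
from h import *
st=get_state(); print(st['t'],st['ee_pos'],st['finger_gap'],st['force'])
s=cam('scene'); cv2.imwrite('pics/s4.png',cv2.resize(s['pixels'][90:240,130:330],None,fx=4,fy=4,interpolation=cv2.INTER_CUBIC)); 
E
```

```text
9.65 [0.46335184 0.0930643  0.01245903] 0.015144540399102879 [-1.62164948  4.82606819 -0.51095548]
```

View pics/s4.png

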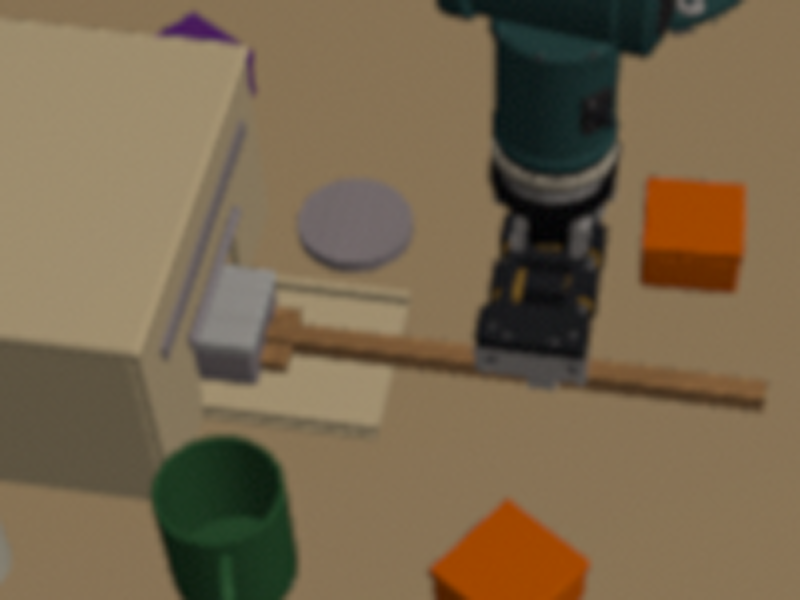

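The tin is half through the flap and square, pushing at about 5 N. I'll continue.

>>> servo_tool(
  motion=[
    [0.7,-2.9,0,0,0,0],
    [1.4,-5.8,0,0,0,0],
    [2.1,-8.8,0,0,0,0],
    [2.8,-11.7,0,0,0,0],
    [3.5,-14.6,0,0,0,0],
    [4.1,-17.5,0,0,0,0],
    [4.8,-20.4,0,0,0,0],
    [5.5,-23.4,0,0,0,0],
    [6.2,-26.3,0,0,0,0],
    [6.9,-29.2,0,0,0,0],
    [7.6,-32.1,0,0,0,0],
    [8.3,-35,0,0,0,0],
    [9,-38,0,0,0,0],
    [9.7,-40.9,0,0,0,0],
    [10.4,-43.8,0,0,0,0],
    [11,-46.7,0,0,0,0],
    [11.7,-49.6,0,0,0,0],
    [12.4,-52.5,0,0,0,0],
    [13.1,-55.5,0,0,0,0],
    [13.8,-58.4,0,0,0,0],
  ],
)

```text
t: 11.7
ee_pos: [0.4773, 0.0345, 0.0125]
eef_rot: [[0.0, 0.974, 0.228], [-0.0, 0.228, -0.974], [-1.0, 0.0, 0.0]]
force: [-0.1, 2.7, -0.7]
finger_gap: 0.0153
```

```bash
python3 - <<'E'
from h import *
st=get_state(); print(st['t'],st['ee_pos'],st['finger_gap'],st['force'])
s=cam('scene'); cv2.imwrite('pics/s5.png',cv2.resize(s['pixels'][90:240,130:330],None,fx=4,fy=4,interpolation=cv2.INTER_CUBIC)); 
E
```

```text
11.7 [0.47725554 0.03454386 0.01251122] 0.01534637883167966 [-0.05372621  2.69996053 -0.73220898]
```

View pics/s5.png

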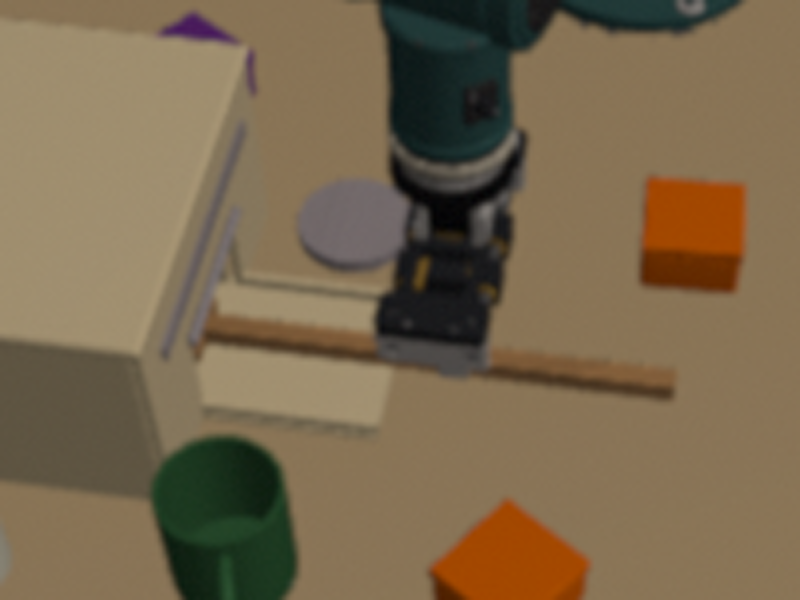

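The tin is through the doorway and the head is about 20 mm inside. I'll go to about 66 mm, short of the nearest possible rest.

>>> servo_tool(
  motion=[
    [0.5,-2.2,0,0,0,0],
    [1.1,-4.5,0,0,0,0],
    [1.6,-6.7,0,0,0,0],
    [2.1,-9,0,0,0,0],
    [2.6,-11.2,0,0,0,0],
    [3.2,-13.4,0,0,0,0],
    [3.7,-15.7,0,0,0,0],
    [4.2,-17.9,0,0,0,0],
    [4.8,-20.1,0,0,0,0],
    [5.3,-22.4,0,0,0,0],
    [5.8,-24.6,0,0,0,0],
    [6.4,-26.9,0,0,0,0],
    [6.9,-29.1,0,0,0,0],
    [7.4,-31.3,0,0,0,0],
    [7.9,-33.6,0,0,0,0],
    [8.5,-35.8,0,0,0,0],
    [9,-38,0,0,0,0],
    [9.5,-40.3,0,0,0,0],
    [10.1,-42.5,0,0,0,0],
    [10.6,-44.8,0,0,0,0],
  ],
)

```text
t: 13.75
ee_pos: [0.4876, -0.0102, 0.0122]
eef_rot: [[-0.0, 0.974, 0.228], [0.0, 0.228, -0.974], [-1.0, -0.0, -0.0]]
force: [-0.7, 1.8, -1.8]
finger_gap: 0.0154
```

>>> servo_tool(
  motion=[
    [0.2,-1,0,0,0,0],
    [0.5,-1.9,0,0,0,0],
    [0.7,-2.9,0,0,0,0],
    [0.9,-3.9,0,0,0,0],
    [0.9,-3.9,0,0,0,0],
  ],
)

```text
t: 14.25
ee_pos: [0.4887, -0.0141, 0.0125]
eef_rot: [[0.0, 0.974, 0.228], [-0.0, 0.228, -0.974], [-1.0, 0.0, 0.0]]
force: [0.1, 1.6, -2.5]
finger_gap: 0.0151
```

>>> servo_tool(
  motion=[
    [0.2,-1,0,0,0,0],
    [0.5,-1.9,0,0,0,0],
    [0.7,-2.9,0,0,0,0],
    [0.9,-3.9,0,0,0,0],
    [0.9,-3.9,0,0,0,0],
  ],
)

```text
t: 14.75
ee_pos: [0.4897, -0.018, 0.0125]
eef_rot: [[0.0, 0.974, 0.228], [-0.0, 0.228, -0.974], [-1.0, 0.0, 0.0]]
force: [-0.5, 1.2, -2.0]
finger_gap: 0.0151
```

>>> servo_tool(
  motion=[
    [0,0,0,0,0,0],
  ],
)

```text
t: 14.85
ee_pos: [0.4897, -0.018, 0.0125]
eef_rot: [[0.0, 0.974, 0.228], [-0.0, 0.228, -0.974], [-1.0, 0.0, 0.0]]
force: [0.8, 1.7, -2.3]
finger_gap: 0.0155
```

>>> servo_tool(
  motion=[
    [0.2,-1,0,0,0,0],
    [0.5,-1.9,0,0,0,0],
    [0.7,-2.9,0,0,0,0],
    [0.9,-3.9,0,0,0,0],
    [0.9,-3.9,0,0,0,0],
  ],
)

```text
t: 15.35
ee_pos: [0.4906, -0.0219, 0.0125]
eef_rot: [[0.0, 0.974, 0.228], [-0.0, 0.228, -0.974], [-1.0, 0.0, 0.0]]
force: [-0.5, 1.3, -2.0]
finger_gap: 0.0155
```

>>> servo_tool(
  motion=[
    [0.2,-1,0,0,0,0],
    [0.5,-1.9,0,0,0,0],
    [0.7,-2.9,0,0,0,0],
    [0.9,-3.9,0,0,0,0],
    [0.9,-3.9,0,0,0,0],
  ],
)

```text
t: 15.85
ee_pos: [0.4915, -0.0259, 0.0125]
eef_rot: [[0.0, 0.974, 0.228], [-0.0, 0.228, -0.974], [-1.0, 0.0, 0.0]]
force: [-0.6, 1.2, -2.2]
finger_gap: 0.0157
```

>>> servo_tool(
  motion=[
    [0.2,-1,0,0,0,0],
    [0.5,-1.9,0,0,0,0],
    [0.7,-2.9,0,0,0,0],
    [0.9,-3.9,0,0,0,0],
    [0.9,-3.9,0,0,0,0],
  ],
)

```text
t: 16.35
ee_pos: [0.4924, -0.0298, 0.0125]
eef_rot: [[0.0, 0.974, 0.228], [-0.0, 0.228, -0.974], [-1.0, 0.0, 0.0]]
force: [-0.3, 1.5, -2.0]
finger_gap: 0.0155
```

>>> servo_tool(
  motion=[
    [0.2,-1,0,0,0,0],
    [0.5,-1.9,0,0,0,0],
    [0.7,-2.9,0,0,0,0],
    [0.9,-3.9,0,0,0,0],
    [0.9,-3.9,0,0,0,0],
  ],
)

```text
t: 16.85
ee_pos: [0.4933, -0.0336, 0.0125]
eef_rot: [[0.0, 0.974, 0.228], [-0.0, 0.228, -0.974], [-1.0, 0.0, 0.0]]
force: [-0.0, 1.8, -3.0]
finger_gap: 0.0152
```

>>> servo_tool(
  motion=[
    [0.2,-1,0,0,0,0],
    [0.5,-1.9,0,0,0,0],
    [0.7,-2.9,0,0,0,0],
    [0.7,-2.9,0,0,0,0],
  ],
)

```text
t: 17.25
ee_pos: [0.494, -0.0365, 0.0125]
eef_rot: [[0.0, 0.974, 0.228], [-0.0, 0.228, -0.974], [-1.0, 0.0, 0.0]]
force: [-0.2, 1.4, -2.5]
finger_gap: 0.0159
```

>>> servo_tool(
  motion=[
    [0.2,-1,0,0,0,0],
    [0.5,-1.9,0,0,0,0],
    [0.7,-2.9,0,0,0,0],
    [0.9,-3.9,0,0,0,0],
    [0.9,-3.9,0,0,0,0],
  ],
)

```text
t: 17.75
ee_pos: [0.4949, -0.0404, 0.0125]
eef_rot: [[0.0, 0.974, 0.228], [-0.0, 0.228, -0.974], [-1.0, 0.0, 0.0]]
force: [0.6, 0.6, -2.8]
finger_gap: 0.0154
```

>>> servo_tool(
  motion=[
    [0.2,-1,0,0,0,0],
    [0.5,-1.9,0,0,0,0],
    [0.7,-2.9,0,0,0,0],
    [0.9,-3.9,0,0,0,0],
    [0.9,-3.9,0,0,0,0],
  ],
)

```text
t: 18.25
ee_pos: [0.4955, -0.0437, 0.0124]
eef_rot: [[-0.0, 0.974, 0.228], [0.001, 0.228, -0.974], [-1.0, -0.0, -0.001]]
force: [-0.1, 3.5, -2.3]
finger_gap: 0.0154
```

```bash
python3 - <<'E'
from h import *
st=get_state(); print(st['t'],st['ee_pos'],st['finger_gap'],st['force'])
s=cam('scene'); cv2.imwrite('pics/s6.png',cv2.resize(s['pixels'][90:240,130:330],None,fx=4,fy=4,interpolation=cv2.INTER_CUBIC)); 
E
```

```text
18.25 [ 0.49550203 -0.04367739  0.01236244] 0.015447909578615233 [-0.14882932  3.50247385 -2.31173953]
```

View pics/s6.png

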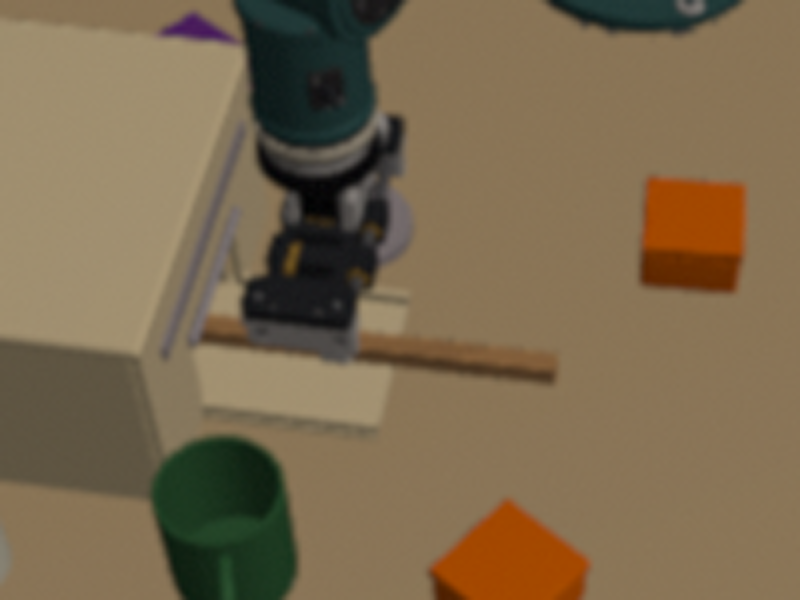

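Force rose to 3.5 N with the head about 101 mm inside, so this is the rest. The gripper is still clear of the bin front (column 245 against 205), so I'll press in small steps.

>>> servo_tool(
  motion=[
    [0.1,-0.5,0,0,0,0],
    [0.2,-1,0,0,0,0],
    [0.3,-1.5,0,0,0,0],
    [0.5,-2,0,0,0,0],
    [0.5,-2,0,0,0,0],
  ],
)

```text
t: 18.8
ee_pos: [0.4958, -0.0452, 0.0123]
eef_rot: [[-0.001, 0.974, 0.228], [0.002, 0.228, -0.974], [-1.0, -0.0, -0.002]]
force: [-1.2, 6.2, -1.7]
finger_gap: 0.0153
```

>>> servo_tool(
  motion=[
    [0.1,-0.5,0,0,0,0],
    [0.2,-1,0,0,0,0],
    [0.3,-1.5,0,0,0,0],
    [0.5,-2,0,0,0,0],
    [0.5,-2,0,0,0,0],
  ],
)

```text
t: 19.3
ee_pos: [0.496, -0.0464, 0.0121]
eef_rot: [[-0.002, 0.974, 0.228], [0.003, 0.228, -0.974], [-1.0, -0.001, -0.004]]
force: [-2.2, 7.6, -2.6]
finger_gap: 0.0154
```

>>> servo_tool(
  motion=[
    [0.1,-0.5,0,0,0,0],
    [0.2,-1,0,0,0,0],
    [0.3,-1.5,0,0,0,0],
    [0.5,-2,0,0,0,0],
    [0.5,-2,0,0,0,0],
    [0.5,-2,0,0,0,0],
  ],
)

```text
t: 19.9
ee_pos: [0.4963, -0.0476, 0.012]
eef_rot: [[-0.002, 0.974, 0.229], [0.005, 0.229, -0.973], [-1.0, -0.001, -0.005]]
force: [-1.8, 9.2, -1.8]
finger_gap: 0.0155
```

>>> servo_tool(
  motion=[
    [0.1,-0.5,0,0,0,0],
    [0.2,-1,0,0,0,0],
    [0.3,-1.5,0,0,0,0],
    [0.4,-1.8,0,0,0,0],
    [0.4,-1.8,0,0,0,0],
    [0.4,-1.8,0,0,0,0],
    [0.4,-1.8,0,0,0,0],
  ],
)

```text
t: 20.6
ee_pos: [0.4964, -0.0486, 0.0119]
eef_rot: [[-0.003, 0.973, 0.229], [0.006, 0.229, -0.973], [-1.0, -0.001, -0.007]]
force: [-2.5, 11.3, -1.1]
finger_gap: 0.0153
```

>>> servo_tool(
  motion=[
    [0,0,0,0,0,0],
    [0,0,0,0,0,0],
  ],
)

```text
t: 20.8
ee_pos: [0.4964, -0.0486, 0.0119]
eef_rot: [[-0.003, 0.973, 0.229], [0.006, 0.229, -0.973], [-1.0, -0.001, -0.007]]
force: [-2.6, 11.7, -2.1]
finger_gap: 0.0159
```

The tin is home: about 11.8 N of push, of which roughly 10 N is on the rest. Now I'll draw the stick straight out.

>>> servo_tool(
  motion=[
    [-0.5,2,0,0,0,0],
    [-1,4,0,0,0,0],
    [-1.5,6.5,0,0,0,0],
    [-2.3,10,0,0,0,0],
    [-3.5,15,0,0,0,0],
    [-5.2,22,0,0,0,0],
    [-6.9,29,0,0,0,0],
    [-8.5,36,0,0,0,0],
    [-10.2,43,0,0,0,0],
    [-11.8,50,0,0,0,0],
    [-13.5,57,0,0,0,0],
    [-15.1,64,0,0,0,0],
    [-16.8,71,0,0,0,0],
    [-18.4,78,0,0,0,0],
    [-20.1,85,0,0,0,0],
    [-21.8,92,0,0,0,0],
    [-23.4,99,0,0,0,0],
    [-24.6,104,0,0,0,0],
    [-25.8,109,0,0,0,0],
    [-27,114,0,0,0,0],
  ],
)

```text
t: 22.8
ee_pos: [0.4708, 0.0623, 0.0127]
eef_rot: [[0.001, 0.974, 0.228], [-0.0, 0.228, -0.974], [-1.0, 0.0, 0.001]]
force: [-0.4, 1.3, -1.3]
finger_gap: 0.0156
```

>>> servo_tool(
  motion=[
    [-1.2,5,0,0,0,0],
    [-2.4,10,0,0,0,0],
    [-3.8,16,0,0,0,0],
    [-5.7,24,0,0,0,0],
    [-8,34,0,0,0,0],
    [-10.4,44,0,0,0,0],
    [-12.8,54,0,0,0,0],
    [-15.1,64,0,0,0,0],
    [-17.5,74,0,0,0,0],
    [-19.9,84,0,0,0,0],
    [-22.2,94,0,0,0,0],
    [-24.6,104,0,0,0,0],
    [-27,114,0,0,0,0],
    [-29.3,124,0,0,0,0],
    [-31.7,134,0,0,0,0],
    [-34,144,0,0,0,0],
    [-35.5,150,0,0,0,0],
    [-35.5,150,0,0,0,0],
    [-35.5,150,0,0,0,0],
  ],
)

```text
t: 24.7
ee_pos: [0.4351, 0.2121, 0.0125]
eef_rot: [[0.0, 0.973, 0.229], [-0.0, 0.229, -0.973], [-1.0, 0.0, 0.0]]
force: [-0.2, -0.2, -0.5]
finger_gap: 0.0158
```

```bash
python3 - <<'E'
from h import *
st=get_state(); print(st['t'],st['ee_pos'],st['eef_rot'].round(3),st['finger_gap'],st['force'])
s=cam('scene'); cv2.imwrite('pics/s7.png',cv2.resize(s['pixels'][90:240,130:330],None,fx=4,fy=4,interpolation=cv2.INTER_CUBIC)); 
B,m=stick(s,.02,.02);B=B*1000
for a in range(-510,-50,25):
        q=B[(B[:,0]>=a)&(B[:,0]<a+25)]
        if len(q)>3: print(a,len(q),'ymean',q[:,1].mean().round(1),'z',np.median(q[:,2]).round(1),q[:,0].max().round())
E
```

```text
24.7 [0.43511256 0.21207922 0.01248901] [[ 0.     0.973  0.229]
 [-0.     0.229 -0.973]
 [-1.     0.     0.   ]] 0.015751334510170172 [-0.22719886 -0.15646579 -0.46070004]
-510 50 ymean 1.4 z 28.4 -486.0
-485 83 ymean 1.2 z 27.7 -460.0
-460 80 ymean 1.9 z 28.2 -436.0
-435 79 ymean 1.3 z 27.4 -410.0
-410 41 ymean 2.1 z 27.2 -397.0
-335 32 ymean 1.4 z 24.5 -310.0
-310 79 ymean 1.3 z 25.2 -285.0
-285 79 ymean 0.7 z 25.0 -260.0
-260 75 ymean 1.3 z 24.9 -236.0
-235 79 ymean 1.3 z 23.9 -210.0
-210 75 ymean 1.2 z 23.3 -185.0
-185 131 ymean 2.6 z 20.5 -162.0
-160 8 ymean -10.2 z 3.2 -157.0
```

View pics/s7.png

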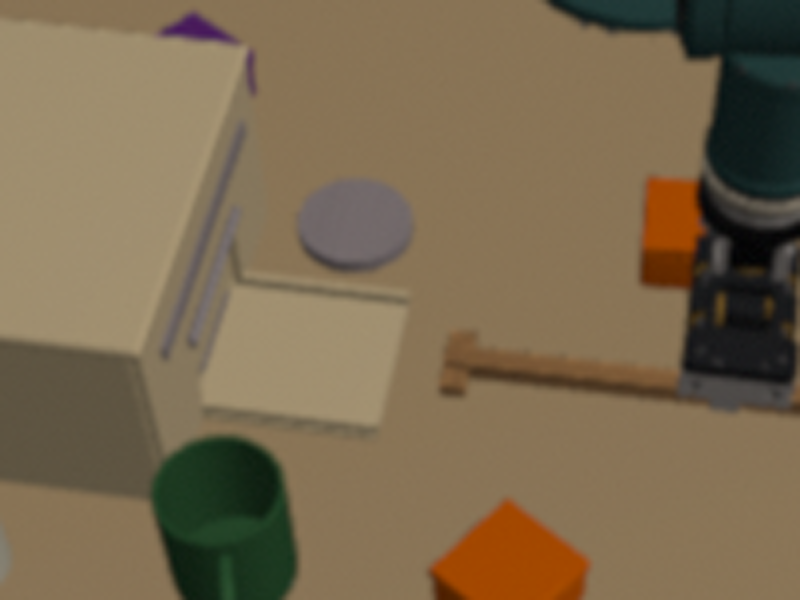

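The stick is clear of the tray and the flap looks shut. I'll lower it to the counter and release.

>>> servo_tool(
  motion=[
    [0,0,-3,0,0,0],
    [0,0,-6,0,0,0],
    [0,0,-8,0,0,0],
    [0,0,-9.5,0,0,0],
    [0,0,-9.5,0,0,0],
    [0,0,-9.5,0,0,0],
  ],
)

```text
t: 25.35
ee_pos: [0.4353, 0.2119, 0.0032]
eef_rot: [[0.0, 0.974, 0.228], [-0.0, 0.228, -0.974], [-1.0, 0.0, 0.001]]
force: [-0.3, -0.5, 1.0]
finger_gap: 0.0155
```

>>> servo_tool(
  motion=[
    [0,0,0,0,0,0],
    [0,0,0,0,0,0],
    [0,0,0,0,0,0],
    [0,0,0,0,0,0],
    [0,0,0,0,0,0],
    [0,0,0,0,0,0],
    [0,0,0,0,0,0],
    [0,0,0,0,0,0],
    [0,0,0,0,0,0],
    [0,0,0,0,0,0],
    [0,0,10,0,0,0],
    [0,0,40,0,0,0],
    [0,0,80,0,0,0],
    [0,0,120,0,0,0],
    [0,0,160,0,0,0],
    [0,0,180,0,0,0],
    [0,0,180,0,0,0],
    [0,0,180,0,0,0],
  ],
  gripper=0,
)

```text
t: 27.15
ee_pos: [0.435, 0.2121, 0.183]
eef_rot: [[0.0, 0.974, 0.228], [0.0, 0.228, -0.974], [-1.0, 0.0, -0.0]]
force: [-0.3, 0.1, -0.5]
finger_gap: 0.0942
```

```bash
python3 - <<'E'
from h import *
st=get_state(); print(st['t'],st['ee_pos'],st['finger_gap'],st['force'])
s=cam('scene'); cv2.imwrite('pics/s8.png',cv2.resize(s['pixels'],(800,600)))
cv2.imwrite('pics/s8c.png',cv2.resize(s['pixels'][130:220,150:270],None,fx=6,fy=6,interpolation=cv2.INTER_CUBIC)); 
B,m=stick(s,.02,.03);B=B*1000
for a in range(-510,-50,25):
        q=B[(B[:,0]>=a)&(B[:,0]<a+25)]
        if len(q)>3: print(a,len(q),'ymean',q[:,1].mean().round(1),'z',np.median(q[:,2]).round(1),q[:,0].max().round())
# bystanders vs start
P=cloud(s);P0=cloud(dict(np.load('scene0.npz')))
for (u,v,n) in [(306,272,'salt'),(243,265,'jar'),(186,208,'mug'),(119,215,'tooth'),(220,147,'lid'),(405,242,'spoonhead')]:
    print(n,((P[v,u]-P0[v,u])*1000).round(1))
# flap region
B=np.stack([(P[...,:2]-O)@EX,(P[...,:2]-O)@EY,P[...,2]],-1)*1000
q=(abs(B[...,1])<50)&(B[...,2]>8)&(B[...,2]<68)&(B[...,0]>-30)&(B[...,0]<200)
for y0 in range(-50,50,20):
  for z0 in (10,25,40,55):
    k=B[q&(B[...,1]>=y0)&(B[...,1]<y0+20)&(B[...,2]>=z0)&(B[...,2]<z0+15)]
    if len(k): print(y0,z0,len(k),k[:,0].mean().round(1))
E
```

```text
27.15 [0.43500636 0.21205679 0.1829577 ] 0.09416040762861706 [-0.28028661  0.05341351 -0.52563561]
-510 51 ymean 2.0 z 16.5 -486.0
-485 78 ymean 2.2 z 15.9 -460.0
-460 81 ymean 2.1 z 16.3 -435.0
-435 78 ymean 1.9 z 15.7 -410.0
-410 80 ymean 1.8 z 16.4 -385.0
-385 81 ymean 1.8 z 16.4 -360.0
-360 76 ymean 2.4 z 17.1 -335.0
-335 79 ymean 1.7 z 16.2 -310.0
-310 78 ymean 1.0 z 16.3 -285.0
-285 77 ymean 1.4 z 15.6 -260.0
-260 82 ymean 1.4 z 15.4 -235.0
-235 81 ymean 1.3 z 15.8 -210.0
-210 76 ymean 1.2 z 16.2 -185.0
-185 131 ymean 2.4 z 13.5 -160.0
-160 9 ymean -3.4 z 2.6 -159.0
salt [1.  0.1 2. ]
jar [-0.8 -0.4 -1.6]
mug [0.3 0.2 0.5]
tooth [-1.6 -2.  -3.4]
lid [4.3 2.3 5.3]
spoonhead [-0.7  0.2 -1. ]
-50 10 8 -1.6
-50 25 11 -1.7
-50 40 1 -2.3
-30 10 13 -6.0
-30 25 9 -1.4
-30 40 1 -1.5
-10 10 12 -4.0
-10 25 12 -1.3
-10 40 1 -2.1
10 10 10 -2.6
10 25 10 -1.3
10 40 2 -1.7
30 10 6 -4.0
30 25 6 -1.3
30 40 2 -1.3
```

View pics/s8.png

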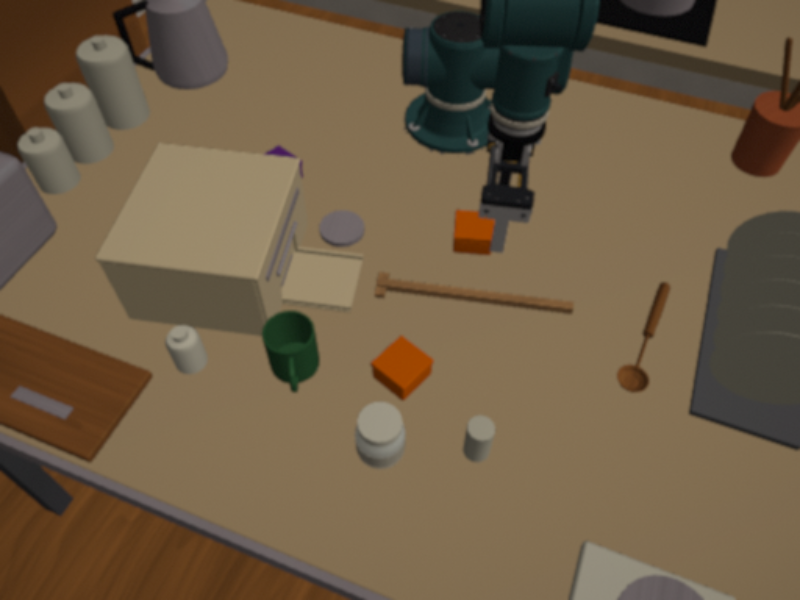

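View pics/s8c.png

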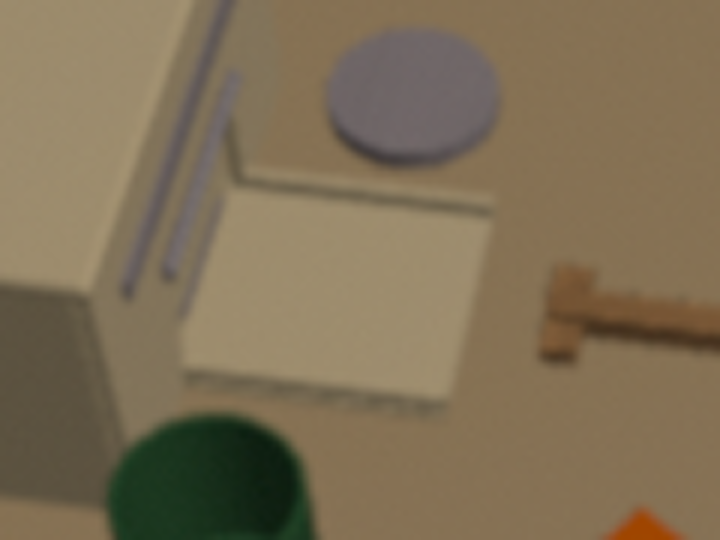

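The flap is vertical in its plane (points at x ≈ -1.5 mm), and the stick lies flat with its top at 16 mm, about 35 mm clear of the tray. The bystanders are unmoved, so I'm handing in.

```bash
python3 - <<'E'
from h import *
print(job_done())
E
```

```text
the job is handed in; nothing more can be done
None
```

I gripped the push stick about 20 mm behind its middle and pushed the tin through the flap with the head. I felt the back rest at about 101 mm inside and pressed to about 11.8 N of push, of which I estimate roughly 10 N was on the rest. I then drew the stick straight out, laid it on the counter and handed the job in at about 27 s of the 72 s allowed.

Last checks, from the scene camera:
- **Flap:** it hangs in its closed plane; the points measured on it lie about 1 to 2 mm from that plane (up to 6 mm at its lower edge, which I take as mixing with the tray floor).
- **Stick:** it lies flat with its top at about 16 mm, and its head is about 35 mm clear of the tray.
- **Bystanders:** none appears moved. The shifts I measured were 0 to 4 mm, except the lid at about 7 mm; its start reading was taken with the gripper close by, so I put that down to measurement error.
- **Tin:** it is hidden behind the flap, so its final position and upright stance were not seen. I infer them from the stroke, which put its centre roughly 140 mm inside at full press, and from the force.

No check failed, and the hand-in gave no verdict.

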